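Pin the rocker plate and wedge its toe off the base

ROBOT

A 6-joint arm with a two-finger parallel gripper is mounted at the origin on a cart in front of the work surface, level with it; the furniture and walls round the work are solid. World frame = base frame: x ahead of the robot, y to its left, z up, the work surface at z = 0. Lengths are in mm, angles in degrees, forces in N, time in s.
With the tool pointing down it reaches from about 350 to 850 mm from the base axis. Payload 8.1 kg.
Tool frame: the origin (TCP) lies at the very end of the fingers, on their centre line; the grasp point (between the pads) lies 19 mm behind it (r.grip_point_offset is the distance from the TCP to the grasp point, in mm); z points along the fingers, y is the line along which they close (so a half turn about z gives the same grasp; the last joint's range is limited). The gripper opens to 85 mm and grips with 20 to 120 N. Pads are 22 mm wide; open, the fingers measure 114 mm over their backs; the gripper's body (76 mm by 85 mm) begins 54 mm behind the grasp point. The pads swing forward as they close: fully open they stand 13 mm farther back than shut.
Start: joints at [-78.805, 7.471, 85.268, -0, 87.261, -4.893], TCP at [166.295, -576.499, 231.292] pointing down, gripper open.
Joint ranges: [-169.43, 169.43], [-51.17, 129.36], [1.28, 143.12], [-76.62, 256.62], [0, 156.53], [-152.29, 152.29]. Speed limits (degrees/s): [136.94, 136.94, 159.86, 180, 180, 180].

INTERFACE

Orientations are given as [roll, pitch, yaw] about the fixed x, y, z axes, in that order (R = Rz(yaw) Ry(pitch) Rx(roll)).
In Python, from bench import status, eyes, r gives the robot as it stands.
- The arm moves only by the shell command python3 -m handwheel 'ROWS' [FORCE]. ROWS is a JSON object whose one key "series" holds a list that holds one entry, the list of rows, each a list of 7 numbers: the shift along the tool's x, y, z in cm, then the turn, a rotation vector about the tool's x, y, z in rad, then the opening, from 0 (shut) to 1 (fully open). In form: {"series": [[[tx, ty, tz, rx, ry, rz, claw], ...]]}. A call has 1 to 12 rows; each row is the pose to reach, as a shift and turn from the pose commanded when the call began, along the tool's axes at that moment; what a row does not reach only later rows make up. A row lasts 1/8 s, in which the tool goes at most 62.5 mm and 10.7 degrees, less where a joint would pass 70% of its speed; a pose out of reach is approached as far as the arm can. A call with a gripper value outside its range is refused whole. The fingers move at their own pace and stop on an object; FORCE is the grip in N (left out, the last holds). Time passes only in rows, so rows that repeat a pose let the fingers close. It gives the time, the measured TCP pose, the force, the opening and the grip force at its end, in the units of the state.
- status.sense(): the state, without advancing time (a new reading comes with each control period).
- eyes.snapshot(name): name is "scene" or "side" or "wrist"; returns a dict with "img" (420x560x3 uint8, red, green, blue), "mtx" (3x3 intrinsics, pixels), "k1" (the pictures are not rectified: a ray, as slopes to the right and down, at radius r is drawn at 1 + k1 r^2 times it, then the intrinsics apply), "R" (3x3) and "t" (3): a world point X has camera coordinates R X + t. Camera axes: x right, y down, z forward; pixel columns grow to the right and rows downward; lengths in mm; the calibration is good to about 2 mm. A picture is of the moment at which its call begins. There is no depth.
- r.hand_in(): hands the job in; it is judged then, once.
The state is a dict: "time": time; "joint_pos": joint angles; "qd": joint speeds; "joint_efforts": joint torques, N m; "tool_pos": TCP position; "tcp_rot": TCP orientation; "ft_force": force on the tool from outside, world axes, zero at the start; "wrist_torque": the same for the moment, N m; "finger_gap": finger opening in mm; "grip_force": force on a finger pad.
Only numpy, scipy, OpenCV 4.12 (cv2) and the standard library are available. Lean on these libraries where they do the work, as an engineer would, in place of code of your own. Each camera call takes 0.05 s, during which the arm holds its last target. There are 200 camera calls.

TASK

While the rocker plate lies flat, move the loose pin from its wooden block into the hole in the plate's heel, fully home through the plate and the base under it. Then set the steel wedge flat on the base and push its thin end squarely under the middle of the plate's toe until both toe feet have just lifted off the base, about 3 mm. Finish while still gripping the wedge there with the toe riding on it, not touching plate or pin, and leave the other things on the bench alone.

Things in the scene. Friction and masses are not known exactly. Their poses are not given: they have to be found in the camera images.
- board: Pale wooden board 213 x 810 x 16 mm fixed on the bench; its top, 16 mm above the bench, carries base, pin block and wedge. Origin: centre of its underside.
- base: Aluminium base plate fixed to the board, 256 x 76 x 12 mm. Origin: centre of its underside, on the board; z up. +x is the long axis, to the heel (pin) end; -x the toe end, to the robot's left give or take 17 degrees. From x = -128 to -5 mm its top is bare for the wedge, but for a 5 mm high, 12 mm wide screw head at x = -118, y = 29 and -29 mm.
- base_hole (a point): Centre of the mouth of the 14 mm through-hole in the base plate, on its top face (12 mm above the board), at x = +105 mm in the base's frame.
- plate: Loose rocker plate lying on the base: steel slab 130 x 64 x 10 mm on 8 mm feet, a 66 mm steel bench block fixed on its toe part (top 37 mm over the feet), 0.4 to 0.8 kg. Origin: mid footprint, foot level; starts at x = 60 mm on the base, axes parallel. Heel foot: full width, x = 20 to 65. Toe feet: sides, 10 mm wide, 44 mm apart, x = -65 to -35. Toe edge x = -65: opening 44 wide, 8 high.
- plate_hole (a point): Centre of the mouth of the 14 mm vertical through-hole in the heel of the rocker plate, on its top face, 18 mm above foot level (30 mm above the board), right over base_hole.
- toe_plus (a point): Underside of the toe foot on the +y side, at the toe edge of the rocker plate. 12 mm above the board while the plate lies flat; rises as the toe is lifted.
- toe_minus (a point): The same point on the -y side toe foot.
- pin_block: Wooden block 56 x 56 x 34 mm fixed to the board, with a 14 mm hole 30 mm deep in its top in which the pin stands. Origin: centre of its underside.
- pin: Loose steel pin, upright: shank 12 mm thick, 28 long, chamfered tip; round head 22 mm across, 32 high; 60 long in all. Origin: centre of its tip; z runs up to the head. At the start the head's shoulder rests on the wooden block, tip 6 mm above the board; when home the shoulder rests on the rocker plate, tip 2 mm above the board.
- pin_head (a point): Grip point on the pin's head, on its axis, 52 mm above its tip and 24 mm above the shoulder.
- wedge: Loose dark steel wedge, 24 mm wide, 114 long, 0.18 kg, lying flat. Origin: centre of the underside of the grip block (30 long, 24 wide, 40 high) at its thick end. The ramp runs to +x: 18 mm high at x = 15 mm, falling evenly (1:6) to 4 mm at the tip at x = 99. It first touches the plate's toe edge with the tip 24 mm inside it; each further 6 mm lifts the toe 1 mm.
- wedge_tip (a point): Middle of the lower edge of the wedge's thin tip, at x = 99 mm in the wedge's frame.
- tin: Bystander: flat round tin with a green lid, 63 mm across, 19 mm high. Origin under its centre.
- pot: Bystander: small red screw pot, 41 mm across, 30 mm high. Origin under its centre.
- eraser: Bystander: cream-coloured abrasive block, 20 x 45 x 14 mm. Origin under its centre.

How it is judged:
By the outcome, as a careful person would: the job done as asked, in the order asked, and still so for the second after the job is handed in, while the arm keeps its last pose, push and grip.
It also fails if it takes over 67 s, if anything falls off the work surface, if the arm or the gripper's body presses on something with over 40 N, if the wrist force passes 120 N, or if a joint passes its speed limit or range.

## Working session

There is one attempt and no reset: what is moved stays moved. The work goes in short steps, Python scripts to look and compute and a shell command to move; the robot and the scene stay as the last step left them, time stands still between calls to the robot, and variables do not carry over. Pictures are saved under pics/ and viewed, at most 10 in all, crops included, and the job is handed in when it is done.

```bash
ls; mkdir -p pics
python3 - <<'E'
from bench import status, eyes, r
import cv2
s=status.sense(); print(s)
for n in ("scene","side"):
    d=eyes.snapshot(n); cv2.imwrite(f"pics/{n}0.png",d["img"][:,:,::-1]); print(n,d["mtx"],d["k1"],d["R"],d["t"])
E
```

```text
pics
{'time': 0.0, 'joint_pos': array([-7.88052346e+01,  7.51478528e+00,  8.53290915e+01,  9.58863665e-04,
        8.72605980e+01, -4.89326216e+00]), 'qd': array([-0.03678305, -0.01696038,  0.07383263,  0.01427293,  0.06001934,
        0.0531599 ]), 'joint_efforts': array([ 1.81727322e-03, -5.69403327e+01, -5.00544977e+01, -6.13652855e-05,
        1.49704213e-02,  1.06981670e-05]), 'tool_pos': array([ 166.18835539, -575.9629654 ,  230.24958538]), 'tcp_rot': array([-1.79895988e+02, -9.86586510e-03,  1.60879719e+01]), 'ft_force': array([-1.04273528,  0.31882887,  0.39643493]), 'wrist_torque': array([-0.0262048 ,  0.01491901, -0.01359637]), 'grip_force': 0.0, 'finger_gap': 85.30285071315001}
scene [[440.53868133   0.         278.53358982]
 [  0.         440.53868133 210.90221893]
 [  0.           0.           1.        ]] -0.1415533539930133 [[-0.73440811 -0.67864167 -0.00949788]
 [-0.40517894  0.44961485 -0.79603801]
 [ 0.54449495 -0.58076843 -0.60517211]] [452.96122222 225.18038326 873.59950243]
side [[538.70398747   0.         279.99295342]
 [  0.         538.70398747 200.14882549]
 [  0.           0.           1.        ]] -0.16404421774666417 [[ 0.91997009 -0.39192159 -0.00724557]
 [-0.14932176 -0.33329752 -0.930922  ]
 [ 0.3624335   0.85750232 -0.36514617]] [-483.61196564  193.93675106 1276.97397106]
```

View pics/scene0.png

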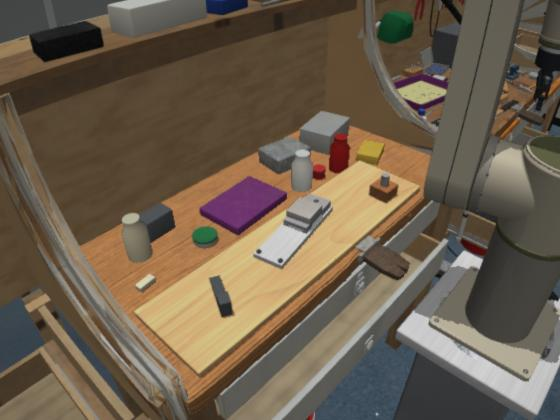

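View pics/side0.png

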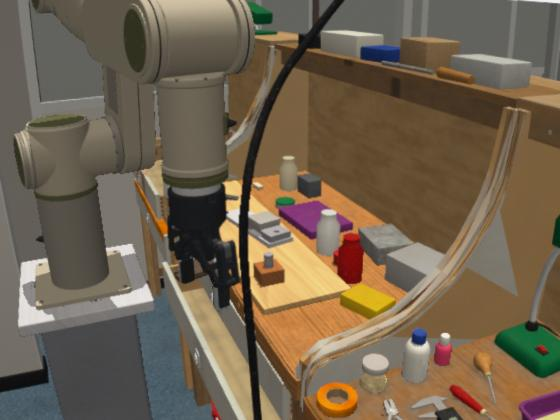

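The scene view shows the pin head at (385,179) on its block, the plate's block near (306,210), the base's toe end near (272,250) and the wedge at (221,296). In the side view the pin head is at (268,259).

```bash
cat > h.py <<'E'
import numpy as np, cv2
from bench import status, eyes, r
def save(name,d):
    np.savez(f"pics/{name}.npz",**{k:np.asarray(v) for k,v in d.items()}); cv2.imwrite(f"pics/{name}.png",d["img"][:,:,::-1])
def load(name): return dict(np.load(f"pics/{name}.npz"))
def snap(cam,name):
    d=eyes.snapshot(cam); save(name,d); return d
def ray(d,uv):
    D=np.array([float(d["k1"]),0,0,0,0])
    p=cv2.undistortPoints(np.array([[uv]],float),d["mtx"],D)[0,0]
    v=d["R"].T@np.array([p[0],p[1],1]); return -d["R"].T@d["t"], v/np.linalg.norm(v)
def atz(d,uv,z):
    c,v=ray(d,uv); return c+v*(z-c[2])/v[2]
def proj(d,X):
    return cv2.projectPoints(np.array(X,float).reshape(-1,1,3),cv2.Rodrigues(d["R"])[0],np.asarray(d["t"],float),d["mtx"],np.array([float(d["k1"]),0,0,0,0]))[0][:,0]
def tri(*obs):
    A=np.zeros((3,3));b=np.zeros(3)
    for d,uv in obs:
        c,v=ray(d,uv);P=np.eye(3)-np.outer(v,v);A+=P;b+=P@c
    X=np.linalg.solve(A,b); return X,[np.round(proj(d,X)[0]-uv,1) for d,uv in obs]
def toolR(s=None):
    from scipy.spatial.transform import Rotation as Ro
    s=s or status.sense(); return Ro.from_euler('xyz',s["tcp_rot"],degrees=True)
def go(target,yaw=None,s=None):
    "shift (cm, tool axes) and rotvec to reach target TCP with tool down at yaw"
    from scipy.spatial.transform import Rotation as Ro
    s=s or status.sense();R=toolR(s)
    t=R.inv().apply(np.array(target)-s["tool_pos"])/10
    w=(R.inv()*Ro.from_euler('xyz',[180,0,yaw],degrees=True)).as_rotvec() if yaw is not None else np.zeros(3)
    print("shift cm",t.round(3),"rotvec",w.round(4),"deg",np.degrees(w).round(2))
E
python3 - <<'E'
from h import *
a=snap("scene","scene0"); b=snap("side","side0"); w=snap("wrist","w0")
print("pin head top",tri((a,(385,176)),(b,(268,256))))
print("wedge blk",atz(a,(226,309),40),atz(a,(214,282),20))
print("base toe",atz(a,(257,252),28),atz(a,(282,261),28),"plate",atz(a,(310,207),53))
print("tin",atz(a,(205,235),19),"eraser",atz(a,(145,283),14))
s=status.sense(); print("cam in tool", toolR(s).inv().apply(-w["R"].T@w["t"]-s["tool_pos"]), (toolR(s).inv().as_matrix()@w["R"].T).round(2))
E
```

```text
pin head top (array([ 411.99265648, -199.52448574,   77.17847865]), [array([0.1, 0.2]), array([ 0.2, -0.2])])
wedge blk [413.43934483 371.75200449  40.        ] [502.46149208 328.63592504  20.        ]
base toe [494.92860057 204.14886594  28.        ] [432.48433778 187.61706629  28.        ] plate [493.8387841   16.33322985  53.        ]
tin [639.3649661  239.85332616  19.        ] eraser [616.74969153 431.74602963  14.        ]
cam in tool [  81.55124472   -0.73139817 -142.47509669] [[-0.   -0.95 -0.32]
 [ 1.   -0.    0.  ]
 [-0.   -0.32  0.95]]
```

View pics/w0.png

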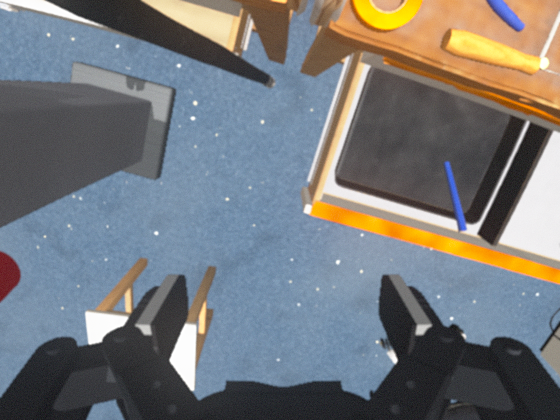

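The wrist view shows only the floor right of the bench, with no task objects. I'll check that the hanging tube loops at the bench's ends don't block my path before moving.

Run:
```python
from h import *
a=load("scene0"); b=load("side0")
for z in (0,50,100): print(z,"side foot",atz(b,(305,370),z),"scene foot",atz(a,(440,130),z))
# epipolar: points along side loop, depth where it meets scene loop pixels
sc=[(362,20),(368,60),(385,100),(410,122),(440,131)]
for uv in [(305,370),(340,340),(400,310),(450,260),(480,200),(500,150),(513,112)]:
    print(uv,[ (tri((b,uv),(a,q))[0].round().tolist(), tri((b,uv),(a,q))[1][0].tolist()) for q in sc])
P=[[298,-353,z] for z in(0,245)]+[[230,-465,240],[400,-200,250]]
print(proj(b,P),proj(a,P))
```

```text
0 side foot [ 357.79913625 -510.819086      0.        ] scene foot [ 483.37311941 -715.56624071    0.        ]
50 side foot [ 330.84903465 -565.93088811   50.        ] scene foot [ 445.80483991 -615.24229907   50.        ]
100 side foot [ 303.89893305 -621.04269021  100.        ] scene foot [ 408.23656041 -514.91835743  100.        ]
(305, 370) [([504.0, -508.0, 227.0], [76.1, -126.6]), ([499.0, -489.0, 150.0], [65.3, -92.4]), ([473.0, -483.0, 79.0], [49.4, -57.8]), ([430.0, -505.0, 52.0], [34.4, -34.6]), ([379.0, -546.0, 58.0], [20.0, -17.8])]
(340, 340) [([548.0, -502.0, 236.0], [60.1, -106.8]), ([543.0, -485.0, 162.0], [49.4, -73.7]), ([515.0, -481.0, 94.0], [33.1, -40.5]), ([469.0, -503.0, 70.0], [17.5, -18.4]), ([414.0, -545.0, 78.0], [2.6, -2.4])]
(400, 310) [([621.0, -531.0, 248.0], [43.2, -83.3]), ([616.0, -516.0, 174.0], [31.6, -50.2]), ([583.0, -513.0, 110.0], [13.4, -17.3]), ([530.0, -536.0, 89.0], [-4.0, 4.4]), ([467.0, -578.0, 99.0], [-20.3, 20.3])]
(450, 260) [([684.0, -542.0, 280.0], [25.8, -53.5]), ([675.0, -529.0, 212.0], [12.6, -21.3]), ([635.0, -527.0, 152.0], [-7.
[... 274 characters left out ...]
, -590.0, 203.0], [-65.3, 74.7])]
(500, 150) [([739.0, -529.0, 375.0], [-0.5, 1.2]), ([719.0, -517.0, 315.0], [-16.9, 31.6]), ([667.0, -518.0, 264.0], [-41.2, 61.7]), ([599.0, -544.0, 246.0], [-62.5, 82.3]), ([523.0, -590.0, 250.0], [-80.9, 99.0])]
(513, 112) [([748.0, -528.0, 410.0], [-8.1, 19.9]), ([724.0, -517.0, 353.0], [-25.7, 50.1]), ([668.0, -518.0, 302.0], [-51.3, 80.3]), ([597.0, -545.0, 283.0], [-73.3, 101.2]), ([521.0, -593.0, 284.0], [-91.9, 118.8])]
[[244.97547251 331.67159058]
 [240.48907418 221.29536119]
 [223.78622253 256.13479845]
 [261.8501599  185.34554572]] [[443.18303248 192.03526371]
 [462.17183099 113.77051016]
 [501.4694914  110.83130772]
 [398.43516864 118.349002  ]]
```

Run:
```python
from h import *
a=load("scene0"); b=load("side0"); w=load("w0")
print(w["mtx"][0,0], -w["R"].T@w["t"])
for uv in [(338,0),(298,50),(263,110),(248,170),(245,240),(252,320),(258,410)]:
    best=min(((np.abs(np.concatenate(tri((b,uv),(w,(x,8+(x-70)*.36)))[1])).max(),x) for x in range(10,272,4)))
    print("w",uv,best,tri((b,uv),(w,(best[1],8+(best[1]-70)*.36)))[0].round())
for uv in [(338,0),(318,25),(298,50),(263,110)]:
    for q in[(441,0),(455,25)]: print("s",uv,q,tri((b,uv),(a,q)))
im=cv2.resize(b["img"][0:420,180:380],None,fx=1.4,fy=1.4)
im2=cv2.resize(a["img"][0:240,340:560],None,fx=2,fy=2)
c=np.zeros((588,720,3),np.uint8);c[:588,:280]=im;c[:480,280:720]=im2
cv2.imwrite("pics/cab.png",c[:,:,::-1])
```

```text
338.13367622743505 [ 244.43514    -553.07884259  373.27516976]
w (338, 0) (np.float64(18.9), 10) [ 234. -784.  644.]
w (298, 50) (np.float64(7.8), 10) [ 230. -735.  592.]
w (263, 110) (np.float64(0.1), 62) [ 234. -644.  514.]
w (248, 170) (np.float64(0.2), 226) [ 243. -560.  414.]
w (245, 240) (np.float64(0.1), 146) [ 249. -519.  289.]
w (252, 320) (np.float64(0.0), 250) [ 252. -529.  150.]
w (258, 410) (np.float64(0.1), 266) [ 258. -528.  -46.]
s (338, 0) (441, 0) (array([ 442.36157497, -409.2192926 ,  567.14397206]), [array([-10. ,  41.2]), array([  0. , -28.3])])
s (338, 0) (455, 25) (array([ 413.57205034, -433.78084848,  538.31829091]), [array([-19.,  61.]), array([ -1. , -40.6])])
s (318, 25) (441, 0) (array([ 427.31627859, -375.7720006 ,  549.04989126]), [array([-7.1, 25.7]), array([ -1.2, -18.9])])
s (318, 25) (455, 25) (array([ 400.64053458, -398.87094794,  521.59646413]), [array([-15.5,  44.2]), array([ -2.9, -31.5])])
s (298, 50) (441, 0) (array([ 410.25216689, -346.15882496,  529.57511454]), [array([-3.4, 10.7]), array([-1.1, -8.3])])
s (298, 50) (455, 25) (array([ 385.53097262, -368.04631016,  503.23373956]), [array([-11.2,  28.2]), array([ -3.5, -21.4])])
s (263, 110) (441, 0) (array([ 375.92858749, -324.19708955,  478.65429964]), [array([  9.1, -21.1]), array([ 5. , 17.1])])
s (263, 110) (455, 25) (array([ 354.20808999, -344.28363781,  453.35986471]), [array([ 2.2, -4.2]), array([1.1, 3.3])])
```

View pics/cab.png

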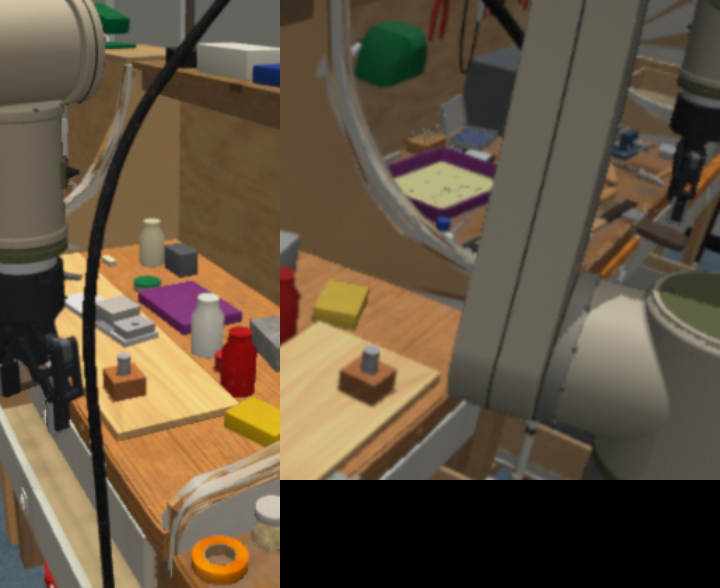

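The crops show a black cable hanging right of the start pose; from side and wrist views it stands at about (250,-525) and curves outward and up to about (350,-345,450). I'll retract towards the base and swing inside it.

```bash
python3 -m handwheel '{"series": [[[-3,0,0,0,0,0,1],[-6,-3,0,0,0,0,1],[-6,-9,0,0,0,-0.15,1],[-5,-15,0,0,0,-0.3,1],[-2,-20,0,0,0,-0.45,1],[3,-22,0,0,0,-0.6,1],[9,-23,0,0,0,-0.75,1],[14.5,-25,0,0,0,-0.9,1],[20,-28,0,0,0,-1.05,1],[25,-31.5,0,0,0,-1.2,1],[30,-34,0,0,0,-1.36,1],[36,-35.5,-2,0,0,-1.518,1]]]}'
python3 -m handwheel '{"series": [[[0,0,0,0,0,0,1],[0,0,0,0,0,0,1]]]}'
python3 - <<'E'
from h import *
s=status.sense(); print(s["tool_pos"],s["tcp_rot"],s["joint_pos"],s["ft_force"])
snap("wrist","w1")
E
```

```text
time: 1.75
tool_pos: [411.9, -134.6, 249.6]
tcp_rot: [-179.9, -0.1, 103.4]
ft_force: [0.7, -1.2, 1.4]
finger_gap: 85.7
grip_force: 0.0
time: 2.0
tool_pos: [411.4, -136.7, 250.1]
tcp_rot: [-179.9, -0.0, 103.1]
ft_force: [-0.6, -0.4, -1.6]
finger_gap: 85.5
grip_force: 0.0
[ 411.40136962 -136.74704596  250.14439175] [-1.79939655e+02 -1.36238059e-02  1.03061508e+02] [-2.51463319e+01 -1.95658477e+01  1.08463593e+02 -2.66242675e-02
  9.11580977e+01 -3.82083718e+01] [-0.64157505 -0.36688233 -1.60759877]
```

View pics/w1.png

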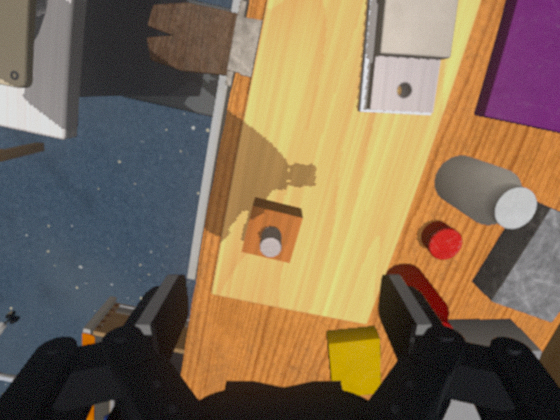

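Wrist view: pin head top at (270,245), plate hole at (404,90), and the base's heel edge from about (361,112) to (432,114). Next I take second viewpoints over the plate and over the wedge.

```bash
python3 -m handwheel '{"series": [[[2,1,0,0,0,0,1],[6,3,0,0,0,0,1],[10,4,0,0,0,0,1],[10,4,0,0,0,0,1],[10,4,0,0,0,0,1]]]}' | head -2
python3 -c "
from h import *
snap('wrist','w2')"
python3 -m handwheel '{"series": [[[4,0,0,0,0,0,1],[9,0,0,0,0,0,1],[13,0,0,0,0,0,1],[13,0,0,0,0,0,1],[13,0,0,0,0,0,1]]]}' | head -2
python3 -c "
from h import *
snap('wrist','w3')"
python3 -m handwheel '{"series": [[[5,-1,0,0,0,0,1],[11,-2,0,0,0,0,1],[17,-3,0,0,0,0,1],[21,-4,0,0,0,0,1],[21,-4,0,0,0,0,1],[21,-4,0,0,0,0,1]]]}' | head -2
python3 - <<'E'
from h import *
snap("wrist","w4")
ims=[cv2.imread(f"pics/w{i}.png") for i in (2,3,4)]
c=np.zeros((600,800,3),np.uint8)
for k,i in enumerate(ims):
    c[(k//2)*300:(k//2)*300+300,(k%2)*400:(k%2)*400+400]=cv2.resize(i,(400,300))
cv2.imwrite("pics/m1.png",c); s=status.sense();print(s["tool_pos"],s["tcp_rot"],s["joint_pos"])
E
```

```text
time: 2.68
tool_pos: [427.6, -31.6, 250.4]
time: 3.35
tool_pos: [399.0, 95.1, 250.5]
time: 4.15
tool_pos: [313.1, 290.8, 250.4]
[313.19961058 290.5974606  250.39138068] [-1.79993343e+02  3.40847703e-02  1.02952315e+02] [ 3.59982813e+01 -2.06908543e+01  1.09305423e+02 -2.87670304e-02
  9.14049000e+01  2.30452677e+01]
```

View pics/m1.png

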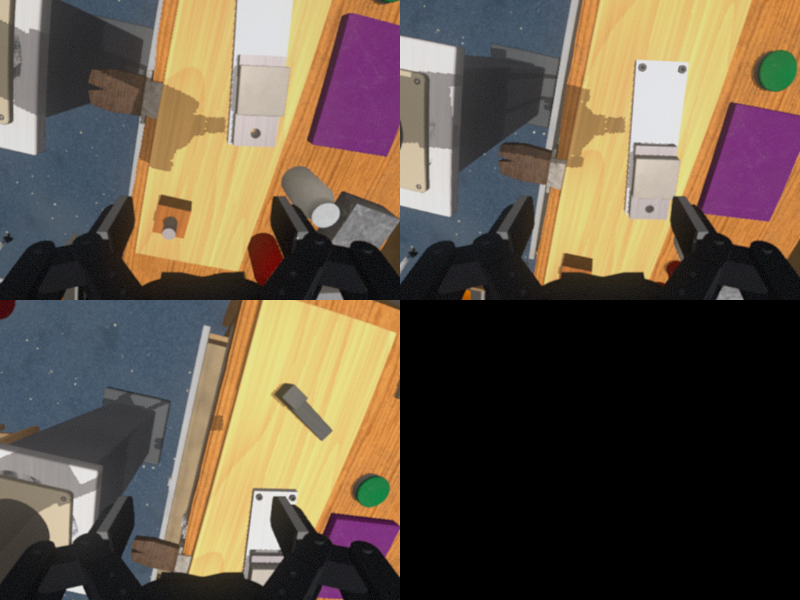

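The montage shows (full-size pixels): w2 has the pin head at (237,325) and hole at (357,186). w3 has the hole at (349,293) and the screws at (339,94) and (395,97). w4 has the wedge with its thick end near (403,128) and tip near (456,190).

```bash
cat >> h.py <<'E'
def dark(d,uv,h=11,f=0.5):
    g=cv2.cvtColor(d["img"],cv2.COLOR_RGB2GRAY).astype(float);x,y=map(int,uv)
    p=g[y-h:y+h+1,x-h:x+h+1]; t=p.min()+f*(np.median(p)-p.min())
    n,l,st,c=cv2.connectedComponentsWithStats((p<t).astype(np.uint8))
    k=1+np.argmax(st[1:,4]); return np.round(c[k]+[x-h,y-h],1),st[k,4]
E
python3 - <<'E'
from h import *
w1,w2,w3,w4=[load(f"w{i}") for i in (1,2,3,4)]; a=load("scene0")
h=[dark(w,u,8) for w,u in((w1,(404,90)),(w2,(357,186)),(w3,(349,293)))]; print(h)
X,e=tri((w1,h[0][0]),(w2,h[1][0]),(w3,h[2][0])); print("hole",X,e)
sc=[dark(w3,u,7) for u in((339,94),(395,97))]; print(sc)
sc4=[dark(w4,(x*1.4,y*1.4),7) for x,y in((260,197),(292,197))]; print(sc4)
for q in(0,1):print("screw",tri((w3,sc[q][0]),(w4,sc4[q][0])),atz(w3,sc[q][0],33),atz(w4,sc4[q][0],33))
# crops for pin, wedge
def crop(d,x,y,w=50,k=4): return cv2.resize(d["img"][y-w:y+w,x-w:x+w],None,fx=k,fy=k,interpolation=cv2.INTER_CUBIC)
c=np.hstack([crop(w1,270,240,35,6)[:400,:400],crop(w4,430,155)])
c=np.zeros((600,800,3),np.uint8)
c[:300,:400]=cv2.resize(w1["img"][200:275,220:320],None,fx=4,fy=4)
c[300:,:400]=cv2.resize(w2["img"][270:345,190:290],None,fx=4,fy=4)
c[:400,400:]=cv2.resize(w4["img"][110:210,375:475],None,fx=4,fy=4)
cv2.imwrite("pics/m2.png",c[:,:,::-1])
E
```

```text
[(array([405.3,  89.7]), np.int32(100)), (array([358.1, 187.2]), np.int32(98)), (array([349.2, 292.3]), np.int32(85))]
hole [506.36243148 -22.61841128  46.5382197 ] [array([-0.6,  0.2]), array([ 0. , -0.4]), array([0.4, 0.3])]
[(array([338.6,  94.1]), np.int32(76)), (array([394.4,  96.5]), np.int32(70))]
[(array([362.4, 275.4]), np.int32(58)), (array([408.8, 276.4]), np.int32(52))]
screw (array([434.64282376, 190.44213204,  29.88952038]), [array([ 0.1, -0. ]), array([-0.,  0.])]) [434.11760459 190.29257293  33.        ] [433.4921603  192.01185432  33.        ]
screw (array([491.39626795, 201.7130667 ,  30.21377398]), [array([-0.1,  0. ]), array([ 0., -0.])]) [490.58625664 201.53372172  33.        ] [489.82667686 203.0048395   33.        ]
```

View pics/m2.png

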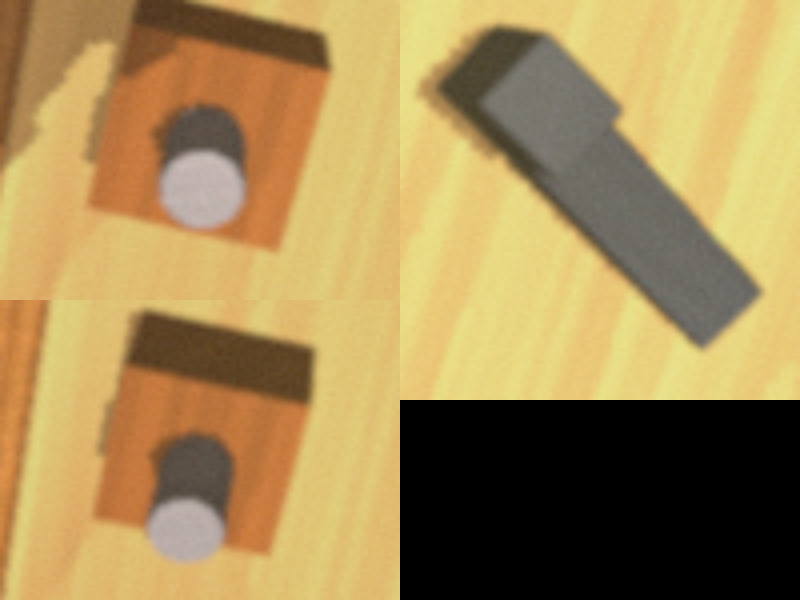

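The crops show the pin head top's centre at about (270.3,247.0) in w1 and (236.1,327.0) in w2. In w4 the wedge's grip-block top is centred at about (412.2,135.6) and the middle of its tip edge at about (457.6,189.5).

Run:
```python
from h import *
w1,w2,w3,w4=[load(f"w{i}") for i in (1,2,3,4)]; a=load("scene0"); b=load("side0")
print("pin top",tri((w1,(270.3,247.0)),(w2,(236.1,327.0))),atz(w1,(270.3,247),82),atz(w2,(236.1,327),82))
H=np.array([506.36,-22.62]); S=np.array([462.5,196.3])  # screws mid
print("hole z46",atz(w1,(405.3,89.7),46),atz(w2,(358.1,187.2),46),atz(w3,(349.2,292.3),46))
d=H-S; print("len (223)",np.hypot(*d),"yaw",np.degrees(np.arctan2(d[1],d[0])), "screw yaw", np.degrees(np.arctan2(-(11.3),-(56.75)))+90)
C=atz(w4,(412.2,135.6),56)[:2]; T=atz(w4,(457.6,189.5),20)[:2]; d=T-C
print("wedge",C,T,"len(99)",np.hypot(*d),"yaw",np.degrees(np.arctan2(d[1],d[0])))
cs=[atz(w4,((375+(x+.5)/4-.5),110+(y+.5)/4-.5),56)[:2] for x,y in((80,103),(145,35),(222,110),(155,172))]; print("blk corners",np.round(cs,1),np.round(np.linalg.norm(np.diff(cs,axis=0),axis=1),1),np.mean(cs,0))
print(proj(a,[*C,56]),proj(a,[*T,20]))
```

```text
pin top (array([ 411.78065604, -200.92776661,   80.68107286]), [array([-0.1, -0. ]), array([0.1, 0. ])]) [ 411.80697345 -200.33986926   82.        ] [ 411.65758763 -199.84336725   82.        ]
hole z46 [507.05618175 -22.2708038   46.        ] [506.62407115 -23.20846298  46.        ] [505.91848735 -22.58146538  46.        ]
len (223) 223.27038764690676 yaw -78.67094309876548 screw yaw -78.73861503131909
wedge [426.6739198  364.36828974] [514.25070592 317.79368732] len(99) 99.1911642188195 yaw -28.00469177276045
blk corners [[409.4 360.4]
 [419.9 379.9]
 [444.9 367.3]
 [433.5 348.6]] [22.1 28.  21.9] [426.91514251 364.03335698]
[[223.57087566 298.04505667]] [[214.2263969  276.67984554]]
```

Sizes check out: hole-to-screws distance is 223 mm as given, wedge length 99 mm, and pin top height 81 mm. The base yaw is -78.7°. Next is the pin.

```bash
python3 -c "
from h import *
go([430,0,220],101.3);go([411.7,-200.2,120],101.3)"
```

```text
shift cm [-30.937   4.87    3.057] rotvec [-0.0001  0.0006  0.0288] deg [-0.01  0.03  1.65]
shift cm [-50.031  -1.4    13.069] rotvec [-0.0001  0.0006  0.0288] deg [-0.01  0.03  1.65]
```

```bash
python3 -m handwheel '{"series": [[[-2,1,0,0,0,0.01,1],[-7,2.5,0.5,0,0,0.02,1],[-13,4,1,0,0,0.0288,1],[-19,5,2,0,0,0.0288,1],[-25,5,3,0,0,0.0288,1],[-31,4.5,4,0,0,0.0288,1],[-37,3,6,0,0,0.0288,1],[-43,0.5,8,0,0,0.0288,0.8],[-48,-1.4,11,0,0,0.0288,0.7],[-50,-1.4,13,0,0,0.0288,0.6],[-50,-1.4,13,0,0,0.0288,0.6],[-50,-1.4,13,0,0,0.0288,0.6]]]}'
python3 -c "
from h import *
go([411.7,-200.2,55],101.3);print(status.sense()['tcp_rot'])"
```

```text
time: 5.7
tool_pos: [411.3, -199.1, 121.0]
tcp_rot: [180.0, -0.0, 101.3]
ft_force: [-0.2, 0.5, 0.6]
finger_gap: 51.4
grip_force: 0.0
shift cm [-0.12   0.016  6.599] rotvec [ 0.0001 -0.0001 -0.0001] deg [ 0.01 -0.01 -0.01]
[ 1.79992144e+02 -7.64213767e-03  1.01294906e+02]
```

```bash
python3 -m handwheel '{"series": [[[-0.05,0,2,0,0,0,0.6],[-0.05,0,4,0,0,0,0.6],[-0.05,0,5.5,0,0,0,0.6],[-0.05,0,6.5,0,0,0,0.6],[-0.05,0,6.5,0,0,0,0.4],[-0.05,0,6.5,0,0,0,0.1],[-0.05,0,6.5,0,0,0,0.1],[-0.05,0,6.5,0,0,0,0.1],[-0.05,0,6.5,0,0,0,0.1]]]}' 50
```

```text
time: 6.82
tool_pos: [412.4, -199.3, 56.3]
tcp_rot: [179.9, 0.1, 101.4]
ft_force: [-0.3, -0.4, 5.8]
finger_gap: 19.5
grip_force: 49.1
```

```bash
python3 -m handwheel '{"series": [[[0,0,-1,0,0,0,0.1],[0,0,-3,0,0,0,0.1],[0,0,-5.5,0,0,0,0.1],[0,0,-7,0,0,0,0.1],[0,0,-7,0,0,0,0.1],[0,0,-7,0,0,0,0.1]]]}'
python3 - <<'E'
from h import *
w=snap("wrist","w5");b=snap("scene","s5"); go([506.5,-22.7,125],101.3)
print(proj(w,[412,-200,145]),proj(b,[412,-200,120]))
c=np.zeros((420,800,3),np.uint8);c[:,:560]=w["img"];u,v=proj(b,[412,-200,120])[0].astype(int)
c[:300,560:]=cv2.resize(b["img"][v-50:v+50,u-40:u+40],(240,300));cv2.imwrite("pics/m3.png",c[:,:,::-1])
E
```

```text
time: 7.58
tool_pos: [411.3, -198.6, 124.6]
tcp_rot: [-179.9, -0.0, 101.4]
ft_force: [0.0, 0.6, -1.1]
finger_gap: 19.5
grip_force: 49.4
shift cm [15.343 12.833 -0.066] rotvec [-0.0015 -0.0014  0.002 ] deg [-0.08 -0.08  0.11]
[[286.00127847 305.37634856]] [[387.35311141 162.32952778]]
```

View pics/m3.png

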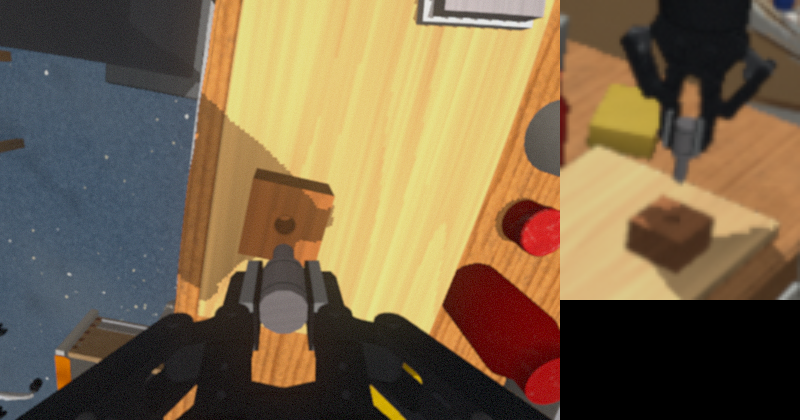

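The pin hangs straight in the grip with head top at about (284,311), tip at about (285,249) and the empty block hole at (285,225).

Run:
```python
from h import *
w=load("w5"); print(status.sense()["tool_pos"]); print(atz(w,(284,311),151.5),atz(w,(285,250),91.5),"blk hole",atz(w,dark(w,(285,225),9)[0],50))
```

```text
[ 411.07185069 -198.49293934  124.31072101]
[ 410.8050755  -198.42154135  151.5       ] [ 411.70407257 -199.56840147   91.5       ] blk hole [ 407.79399388 -203.04995842   50.        ]
```

```bash
python3 -m handwheel '{"series": [[[2,1.7,0,0,0,0,0.1],[5,4.2,0,0,0,0,0.1],[9,7.5,0,0,0,0,0.1],[12.5,10.5,0,0,0,0,0.1],[14.5,12.2,0,0,0,0,0.1],[15.34,12.83,0,0,0,0.002,0.1],[15.34,12.83,1.5,0,0,0.002,0.1],[15.34,12.83,3,0,0,0.002,0.1],[15.34,12.83,3.3,0,0,0.002,0.1],[15.34,12.83,3.3,0,0,0.002,0.1],[15.34,12.83,3.3,0,0,0.002,0.1]]]}'
python3 - <<'E'
from h import *
w=snap("wrist","w6");b=snap("scene","s6");e=snap("side","e6"); s=status.sense();print(s["tool_pos"],s["tcp_rot"])
c=np.zeros((600,800,3),np.uint8)
for d,z,o in((w,46,0),(b,55,400)):
    u,v=proj(d,[506.5,-22.7,z])[0].astype(int);h=40 if o==0 else 25;print(u,v)
    c[:400,o:o+400]=cv2.resize(d["img"][v-h:v+h,u-h:u+h],(400,400),interpolation=cv2.INTER_CUBIC)
u,v=proj(e,[506.5,-22.7,55])[0].astype(int);print(u,v)
c[400:,:400]=cv2.resize(e["img"][v-20:v+20,u-40:u+40],(400,200),interpolation=cv2.INTER_CUBIC)
cv2.imwrite("pics/m4.png",c[:,:,::-1])
E
```

```text
time: 9.05
tool_pos: [507.5, -23.6, 93.0]
tcp_rot: [180.0, 0.0, 101.3]
ft_force: [-0.2, 0.6, 0.3]
finger_gap: 19.5
grip_force: 49.4
[507.59779396 -23.32742382  93.11293023] [1.79943255e+02 1.87569061e-02 1.01289679e+02]
283 236
315 197
276 228
```

View pics/m4.png

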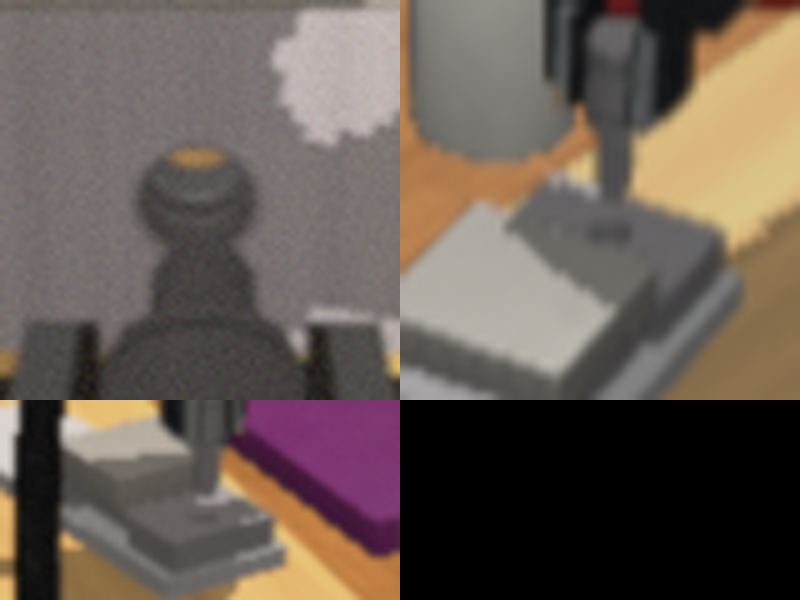

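The pin hangs over the hole. In the wrist crop the hole centre is at about (195,200) and the shank's column at about 202, so the pin sits slightly right of the hole.

Run:
```python
from h import *
w=load("w6"); b=load("s6"); e=load("e6")
H=atz(w,(281.6,235.8),46);print("hole",H,"tcp",status.sense()["tool_pos"])
print("pin head top? tip",atz(w,(283.1,250),60))
# relative in scene and side: shank line vs hole
print("scene hole",atz(b,(315-25+209.5/8,197-25+232/8),46)," side",atz(e,(276-40+205/5,228-20+117/5),46))
sb=[atz(b,(315-25+x/8,197-25+y/8),60.) for x,y in((213,195),)];print("scene tip",sb, "side tip",atz(e,(276-40+205/5,228-20+97/5),60.))
for t in ([507.5,-23.5,60],[506.5,-22.7,60]): print(proj(b,t),proj(e,t),proj(w,t))
go([H[0],H[1],80],101.3); go([506.5,-22.7,80],101.3)
```

```text
hole [505.49010939 -22.09185888  46.        ] tcp [507.59779396 -23.32742382  93.11293023]
pin head top? tip [506.92867811 -24.6966468   60.        ]
scene hole [504.22558495 -21.6947847   46.        ]  side [507.91445308 -22.34399884  46.        ]
scene tip [array([504.35499368, -22.70932879,  60.        ])] side tip [505.98941896 -27.26645089  60.        ]
[[315.86060014 195.76639606]] [[276.97509521 226.76593672]] [[284.48913002 248.31166667]]
[[315.96887187 196.05165555]] [[276.50774671 226.7153488 ]] [[283.0439485  246.75081049]]
shift cm [ 0.163 -0.184  1.311] rotvec [ 0.001   0.0003 -0.0002] deg [ 0.06  0.02 -0.01]
shift cm [ 0.083 -0.097  1.311] rotvec [ 0.001   0.0003 -0.0002] deg [ 0.06  0.02 -0.01]
```

```bash
python3 -m handwheel '{"series": [[[0.11,-0.11,0,0,0,0,0.1],[0.11,-0.11,0.5,0,0,0,0.1],[0.11,-0.11,1,0,0,0,0.1],[0.11,-0.11,1.3,0,0,0,0.1],[0.11,-0.11,1.5,0,0,0,0.1],[0.11,-0.11,1.7,0,0,0,0.1],[0.11,-0.11,1.7,0,0,0,0.1]]]}'
python3 -m handwheel '{"series": [[[0,0,0.1,0,0,0,0.1],[0,0,0.2,0,0,0,0.1],[0,0,0.3,0,0,0,0.1],[0,0,0.3,0,0,0,0.1]]]}'
```

```text
time: 10.07
tool_pos: [505.9, -22.3, 75.4]
tcp_rot: [-180.0, -0.0, 101.3]
ft_force: [0.4, 0.4, -0.8]
finger_gap: 19.5
grip_force: 49.5
time: 10.58
tool_pos: [505.9, -22.3, 72.5]
tcp_rot: [180.0, -0.0, 101.3]
ft_force: [1.2, 1.9, -1.2]
finger_gap: 19.4
grip_force: 49.5
```

```bash
python3 -m handwheel '{"series": [[[0,0,0.3,0,0,0,0.1],[0,0,0.6,0,0,0,0.1],[0,0,0.9,0,0,0,0.1],[0,0,1.2,0,0,0,0.1],[0,0,1.4,0,0,0,0.1],[0,0,1.4,0,0,0,0.1]]]}'
python3 -m handwheel '{"series": [[[0,0,0.2,0,0,0,0.1],[0,0,0.4,0,0,0,0.1],[0,0,0.6,0,0,0,0.1],[0,0,0.6,0,0,0,0.1]]]}'
```

```text
time: 11.32
tool_pos: [505.8, -22.3, 58.2]
tcp_rot: [-180.0, -0.0, 101.3]
ft_force: [1.7, 2.3, -1.8]
finger_gap: 19.5
grip_force: 49.5
time: 11.82
tool_pos: [505.9, -22.3, 52.4]
tcp_rot: [180.0, -0.0, 101.3]
ft_force: [2.4, 2.0, -1.5]
finger_gap: 19.2
grip_force: 49.7
```

```bash
python3 -m handwheel '{"series": [[[0,0,0.05,0,0,0,0.1],[0,0,0.1,0,0,0,0.1],[0,0,0.1,0,0,0,0.1]]]}'
python3 -m handwheel '{"series": [[[0,0,0.05,0,0,0,0.1],[0,0,0.1,0,0,0,0.1],[0,0,0.1,0,0,0,0.1]]]}'
```

```text
time: 12.2
tool_pos: [506.0, -22.3, 52.3]
tcp_rot: [180.0, -0.0, 101.3]
ft_force: [-2.4, 2.2, 7.7]
finger_gap: 19.0
grip_force: 50.4
time: 12.58
tool_pos: [506.1, -22.3, 52.2]
tcp_rot: [-180.0, 0.0, 101.3]
ft_force: [-7.5, 4.4, 17.6]
finger_gap: 19.2
grip_force: 51.4
```

The shoulder is seated (17 N upward). Releasing and backing off.

```bash
python3 -m handwheel '{"series": [[[0,0,0,0,0,0,0.3],[0,0,0,0,0,0,0.55],[0,0,0,0,0,0,0.55],[0,0,0,0,0,0,0.55],[0,0,-2,0,0,0,0.55],[0,0,-5,0,0,0,0.55],[0,0,-9,0,0,0,0.55],[0,0,-14,0,0,0,0.55],[0,0,-19,0,0,0,0.55],[2,0,-20,0,0,0,0.7],[2,0,-20,0,0,0,0.7]]]}'
python3 - <<'E'
from h import *
snap("wrist","w7"); go([426.8,364.2,140],152.0); go([426.8,364.2,24.5],152.0); print(status.sense()["joint_pos"])
w=load("w7"); print(proj(w,[[506.5,-22.7,78],[506.5,-22.7,46]]))
E
```

```text
time: 13.95
tool_pos: [502.6, -2.1, 252.0]
tcp_rot: [179.9, 0.0, 101.4]
ft_force: [-0.2, -0.3, -0.6]
finger_gap: 59.6
grip_force: 0.0
shift cm [37.444 -0.16  11.041] rotvec [ 3.000e-04  5.000e-04 -8.839e-01] deg [ 1.000e-02  3.000e-02 -5.064e+01]
shift cm [37.448 -0.165 22.591] rotvec [ 3.000e-04  5.000e-04 -8.839e-01] deg [ 1.000e-02  3.000e-02 -5.064e+01]
[-6.13561988e+00 -8.31740928e+00  9.89766731e+01 -1.27035424e-02
  8.93098411e+01 -1.74944105e+01]
[[283.27205439 206.32395064]
 [283.18648236 197.04070825]]
```

```bash
python3 -m handwheel '{"series": [[[2,0,0,0,0,0,0.7],[7,0,0,0,0,-0.1,0.7],[13,0,0,0,0,-0.25,0.7],[19,0,0.5,0,0,-0.4,0.7],[25,0,1,0,0,-0.55,0.7],[31,0,2,0,0,-0.7,0.7],[35,0,2.5,0,0,-0.82,0.7],[37.4,-0.2,3,0,0,-0.884,0.7],[37.4,-0.2,3,0,0,-0.884,0.7],[37.4,-0.2,3,0,0,-0.884,0.7]]]}'
cat >> h.py <<'E'
from scipy.optimize import minimize
def hull(m,d,P):
    cv2.fillConvexPoly(m,cv2.convexHull((proj(d,P)*16).round().astype(np.int32)),255,shift=4)
def wverts(p,z):
    c,s=np.cos(np.radians(p[2])),np.sin(np.radians(p[2]))
    f=lambda L:[[p[0]+c*x-s*y,p[1]+s*x+c*y,z+h] for x,y,h in L]
    A=[(x,y,h) for x in(-15,15) for y in(-12,12) for h in(0,40)]
    B=[(x,y,h) for x,hs in((15,(0,18)),(99,(0,4))) for y in(-12,12) for h in hs]
    return f(A),f(B)
def fitwedge(ds,p0,z):
    ms=[]
    for d in ds:
        sat=cv2.cvtColor(cv2.GaussianBlur(d["img"],(3,3),0),cv2.COLOR_RGB2HSV)[...,1]; roi=np.zeros(sat.shape,np.uint8)
        for P in wverts(p0,z): hull(roi,d,P)
        roi=cv2.dilate(roi,np.ones((17,17))); ms.append(((sat<75)&(roi>0),roi>0))
    def cost(p):
        e=0
        for d,(m,roi) in zip(ds,ms):
            q=np.zeros(m.shape,np.uint8)
            for P in wverts(p,z): hull(q,d,P)
            e+=(m!=(q>0)).sum()/m.sum()
        return e/len(ds)
    o=minimize(cost,p0,method="Nelder-Mead",options=dict(initial_simplex=np.array([p0]*4)+np.vstack([np.zeros(3),np.diag([4,4,4])]),xatol=.05,fatol=1e-4))
    return o.x.round(2),round(o.fun,3)
E
python3 - <<'E'
from h import *
w4=load("w4");w8=snap("wrist","w8"); p0=np.array([426.8,364.2,-28.])
for ds in([w4],[w8],[w4,w8]): print(fitwedge(ds,p0,16))
go([426.8,364.2,110],152.0); print(status.sense()["tool_pos"])
E
```

```text
time: 15.25
tool_pos: [426.8, 362.6, 219.5]
tcp_rot: [-179.9, -0.0, 151.9]
ft_force: [0.2, -0.8, 0.3]
finger_gap: 59.9
grip_force: 0.0
(array([432.55, 361.45, -27.67]), np.float64(0.309))
(array([435.01, 358.9 , -27.1 ]), np.float64(0.229))
(array([435.68, 358.63, -27.1 ]), np.float64(0.275))
shift cm [ 0.103  0.15  10.994] rotvec [-0.0012 -0.0001 -0.0027] deg [-0.07 -0.   -0.15]
[427.06922618 362.50110154 219.93896847]
```

```bash
sed -i 's/sat=cv2.cvtColor.*$/g=cv2.GaussianBlur(d["img"],(3,3),0).astype(int); sat=g[...,0]-g[...,2]; roi=np.zeros(sat.shape,np.uint8)/; s/(sat<75)/(sat<32)/' h.py
python3 - <<'E'
from h import *
w4=load("w4");w8=load("w8"); p0=np.array([426.8,364.2,-28.])
for ds in([w4],[w8],[w4,w8]): print(fitwedge(ds,p0,16))
u=proj(w8,[*p0[:2],56])[0].astype(int);print(u);i=w8["img"].astype(int);print((i[...,0]-i[...,2])[u[1]-40:u[1]+80:8,u[0]-48:u[0]+48:8])
E
```

```text
(array([428.55, 361.96, -27.23]), np.float64(0.192))
(array([428.32, 363.82, -27.38]), np.float64(0.178))
(array([429.44, 363.23, -27.3 ]), np.float64(0.191))
[285 188]
[[ 84  78  79  86  80  81  85  88  86  82  80 103]
 [ 79  84  84  75  83  89  83  80  80  83  79 105]
 [ 84  80  84  85  84  83  81  79  76  84  77 102]
 [ 82  84  81  78  74  19  27  21 101 103 100 101]
 [ 82  76  77  77  83  15  18  19  99 100  92 100]
 [ 74  78  88  98  98  14  12  10  93 100  98 101]
 [ 79  84  80 102 103   9   9  10 100 100  99 106]
 [104  96 108  97  97  10  11  12  98 104 101  95]
 [108  94  93  96 101  10   9  11 100 101  99  96]
 [ 94 100  95 101  98   9  10  11 102  93  93 102]
 [ 98  95  94 101  94  13   7  15  91 101 109 105]
 [ 92 101  96 103 106  16  10   9 106 104  93  89]
 [ 98 102 103 104  91  10  11  10  92  92  92  94]
 [103 108  96  92 102  14  13  13  92  91  97  99]
 [ 98  95 101 101  95  15   8  14 101  97 101 108]]
```

```bash
sed -i 's/(sat<32)/(sat<55)/' h.py
python3 - <<'E'
from h import *
w4=load("w4");w8=load("w8"); p0=np.array([426.8,364.2,-28.])
for ds in([w4],[w8],[w4,w8]): print(fitwedge(ds,p0,16))
go([427.5,363.6,110],152.4);go([427.5,363.6,25],152.4)
E
```

```text
(array([429.33, 363.26, -27.65]), np.float64(0.099))
(array([428.11, 362.82, -27.39]), np.float64(0.058))
(array([427.74, 363.05, -27.53]), np.float64(0.076))
shift cm [ 0.013  0.13  10.994] rotvec [-0.0012 -0.0001 -0.0097] deg [-0.07 -0.   -0.55]
shift cm [1.3000e-02 1.4000e-01 1.9494e+01] rotvec [-0.0012 -0.0001 -0.0097] deg [-0.07 -0.   -0.55]
```

```bash
python3 -m handwheel '{"series": [[[0,0.13,3,0,0,-0.01,0.7],[0,0.13,8,0,0,-0.01,0.7],[0,0.13,13,0,0,-0.01,0.7],[0,0.13,16.5,0,0,-0.01,0.7],[0,0.13,18.5,0,0,-0.01,0.7],[0,0.13,19.5,0,0,-0.01,0.7],[0,0.13,19.5,0,0,-0.01,0.5],[0,0.13,19.5,0,0,-0.01,0.1],[0,0.13,19.5,0,0,-0.01,0.1],[0,0.13,19.5,0,0,-0.01,0.1],[0,0.13,19.5,0,0,-0.01,0.1]]]}' 80
```

```text
time: 16.68
tool_pos: [428.6, 365.7, 27.5]
tcp_rot: [179.8, 0.1, 152.5]
ft_force: [-1.4, -1.5, 6.6]
finger_gap: 22.9
grip_force: 79.0
```

```bash
python3 -m handwheel '{"series": [[[0,0,-1,0,0,0,0.1],[0,0,-3,0,0,0,0.1],[0,0,-5,0,0,0,0.1],[0,0,-6,0,0,0,0.1],[0,0,-6,0,0,0,0.1],[0,0,-6,0,0,0,0.1]]]}'
python3 - <<'E'
from h import *
s=status.sense();print(s["tool_pos"],s["tcp_rot"],s["ft_force"])
w=snap("wrist","w9"); a=snap("scene","s9")
z=s["tool_pos"][2]-10.5
for ds in([w],[a],[w,a]): print(fitwedge(ds,np.array([428.,363,-27.5]),z))
# target: wedge yaw -78.7 with tip mid 25mm before toe edge, 30 above
u=np.array([np.cos(np.radians(-78.7)),np.sin(np.radians(-78.7))]);H=np.array([506.2,-22.5]);n=np.array([-u[1],u[0]])
for x in(-114,-62): print(x,H+u*(x-105))
E
```

```text
time: 17.42
tool_pos: [426.9, 364.5, 84.9]
tcp_rot: [-180.0, -0.0, 152.5]
ft_force: [0.1, -0.5, -1.6]
finger_gap: 22.8
grip_force: 78.1
[426.94680891 364.53418728  84.93833756] [-1.79952583e+02 -2.59194707e-02  1.52523432e+02] [ 0.07673593 -0.46495136 -1.64100851]
(array([427.37, 363.6 , -28.44]), np.float64(0.213))
(array([426.27, 360.97, -22.62]), np.float64(0.544))
(array([427.34, 363.47, -27.57]), np.float64(0.387))
-114 [463.28779441 192.25461022]
-62 [473.47699391 141.26264798]
```

```bash
python3 -c "
from h import *
go([462.7,195.2,85],101.3)"
```

```text
shift cm [-10.995 -13.346  -0.036] rotvec [-1.800e-03 -1.000e-04  8.939e-01] deg [-0.1  -0.   51.22]
```

```bash
python3 -m handwheel '{"series": [[[-1,-1.3,-0.5,0,0,0.06,0.1],[-3,-3.7,-0.5,0,0,0.2,0.1],[-5.5,-6.7,-0.5,0,0,0.36,0.1],[-8,-9.7,-0.5,0,0,0.52,0.1],[-10,-12,-0.5,0,0,0.68,0.1],[-10.9,-13.2,-0.5,0,0,0.82,0.1],[-11,-13.35,-0.5,0,0,0.894,0.1],[-11,-13.35,-0.5,0,0,0.894,0.1],[-11,-13.35,-0.5,0,0,0.894,0.1]]]}'
python3 - <<'E'
from h import *
s=status.sense();print(s["tool_pos"],s["tcp_rot"])
w=snap("wrist","w10"); z=s["tool_pos"][2]-10.5
print(fitwedge([w],np.array([*s["tool_pos"][:2],-78.7]),z))
# plate/base features in this view: hole, screws
H=[506.2,-22.5]
for X in([*H,46],[434.4,190.6,33],[490.9,202,33]): print(proj(w,X))
c=np.zeros((420,560,3),np.uint8);c[:]=w["img"];cv2.imwrite("pics/m5.png",c[:,:,::-1])
E
```

```text
time: 18.65
tool_pos: [463.3, 195.3, 90.5]
tcp_rot: [-180.0, 0.0, 101.3]
ft_force: [-0.5, -0.3, -1.8]
finger_gap: 23.0
grip_force: 78.2
[463.28249523 195.32747807  90.54531135] [-1.79996458e+02  4.85257018e-03  1.01339603e+02]
(array([461.73, 199.57, -78.96]), np.float64(0.273))
[[283.42476301 477.7028686 ]]
[[238.67751504 230.53026968]]
[[328.85300762 230.37286683]]
```

View pics/m5.png

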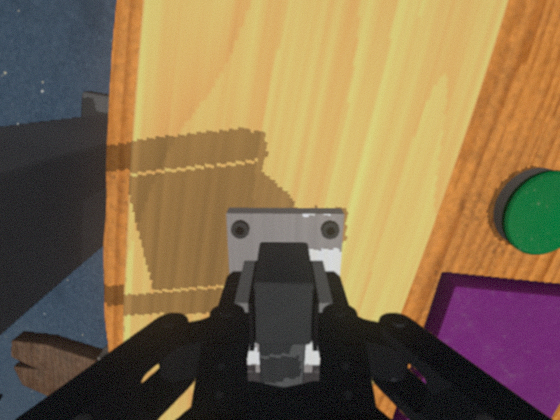

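The screws show at (240,229) and (330,229), so the base's centre is at column 285. The wedge's back is centred at 285 and square to the base. Lowering it now.

```bash
python3 -m handwheel '{"series": [[[0,-0.05,1,0,0,0,0.1],[0,-0.05,2.5,0,0,0,0.1],[0,-0.05,3.8,0,0,0,0.1],[0,-0.05,4.6,0,0,0,0.1],[0,-0.05,4.8,0,0,0,0.1],[0,-0.05,4.8,0,0,0,0.1]]]}'
python3 -m handwheel '{"series": [[[0,0,0.1,0,0,0,0.1],[0,0,0.2,0,0,0,0.1],[0,0,0.2,0,0,0,0.1]]]}'
python3 -m handwheel '{"series": [[[0,0,0.1,0,0,0,0.1],[0,0,0.15,0,0,0,0.1],[0,0,0.15,0,0,0,0.1]]]}'
```

```text
time: 19.45
tool_pos: [463.0, 195.5, 42.6]
tcp_rot: [180.0, -0.0, 101.3]
ft_force: [0.4, -0.6, -2.3]
finger_gap: 22.7
grip_force: 78.3
time: 19.82
tool_pos: [462.9, 195.5, 40.7]
tcp_rot: [180.0, -0.0, 101.3]
ft_force: [0.6, -0.3, -2.3]
finger_gap: 22.8
grip_force: 78.3
time: 20.2
tool_pos: [463.0, 195.6, 39.5]
tcp_rot: [180.0, -0.0, 101.3]
ft_force: [-2.2, -0.3, 5.7]
finger_gap: 22.8
grip_force: 79.2
```

```bash
python3 -m handwheel '{"series": [[[0,0,0,0,0,0,0.4],[0,0,0,0,0,0,0.4],[0,0,0,0,0,0,0.4],[0,0,0,0,0,0,0.1],[0,0,0,0,0,0,0.1],[0,0,0,0,0,0,0.1],[0,0,0,0,0,0,0.1]]]}' 80
python3 -c "
from h import *
snap('scene','s11');snap('side','e11')"
python3 -m handwheel '{"series": [[[-0.2,0,0,0,0,0,0.1],[-0.6,0,0,0,0,0,0.1],[-1.1,0,0,0,0,0,0.1],[-1.6,0,0,0,0,0,0.1],[-2.1,0,0,0,0,0,0.1],[-2.6,0,0,0,0,0,0.1],[-3,0,0,0,0,0,0.1],[-3.2,0,0,0,0,0,0.1],[-3.2,0,0,0,0,0,0.1]]]}'
```

```text
time: 21.08
tool_pos: [463.1, 195.6, 39.2]
tcp_rot: [180.0, -0.0, 101.3]
ft_force: [0.1, 0.7, 2.4]
finger_gap: 22.8
grip_force: 78.7
time: 22.3
tool_pos: [469.4, 163.6, 39.2]
tcp_rot: [180.0, 0.0, 101.3]
ft_force: [-1.2, 2.2, 5.5]
finger_gap: 22.9
grip_force: 78.9
```

```bash
for k in 1; do python3 -m handwheel '{"series": [[[-0.15,0,0,0,0,0,0.1],[-0.3,0,0,0,0,0,0.1],[-0.3,0,0,0,0,0,0.1]]]}'; python3 -m handwheel '{"series": [[[-0.15,0,0,0,0,0,0.1],[-0.3,0,0,0,0,0,0.1],[-0.3,0,0,0,0,0,0.1]]]}'; python3 -m handwheel '{"series": [[[-0.15,0,0,0,0,0,0.1],[-0.3,0,0,0,0,0,0.1],[-0.3,0,0,0,0,0,0.1]]]}'; done | egrep 'tool_pos|force'
```

```text
tool_pos: [469.9, 160.9, 39.2]
ft_force: [-1.3, 3.3, 4.8]
grip_force: 78.9
tool_pos: [470.4, 158.4, 39.2]
ft_force: [-1.4, 5.9, 5.4]
grip_force: 78.9
tool_pos: [470.9, 155.8, 39.2]
ft_force: [-1.2, 6.9, 4.8]
grip_force: 79.0
```

```bash
python3 -m handwheel '{"series": [[[-0.15,0,0,0,0,0,0.1],[-0.35,0,0,0,0,0,0.1],[-0.55,0,0,0,0,0,0.1],[-0.75,0,0,0,0,0,0.1],[-0.95,0,0,0,0,0,0.1],[-1.15,0,0,0,0,0,0.1],[-1.35,0,0,0,0,0,0.1],[-1.45,0,0,0,0,0,0.1],[-1.45,0,0,0,0,0,0.1],[-1.45,0,0,0,0,0,0.1]]]}'
python3 - <<'E'
from h import *
a0,b0=load("s11"),load("e11"); a=snap("scene","s12"); b=snap("side","e12"); snap("wrist","w12")
u=np.array([np.cos(np.radians(-78.7)),np.sin(np.radians(-78.7))]);n=np.array([-u[1],u[0]]);H=np.array([506.2,-22.5])
P=lambda x,y,z:[*(H+u*(x-105)+n*y),z]
# block toe-side top edge region & heel region motion by optical flow, predicted for 3 mm toe lift
f=lambda d:cv2.cvtColor(cv2.GaussianBlur(d["img"],(3,3),0),cv2.COLOR_RGB2GRAY)
for nm,d0,d1 in(("scene",a0,a),("side",b0,b)):
    for x,y in((-3,-30),(-3,30),(-3,0),(30,-30),(30,30),(60,30),(60,-30),(123,-30),(123,30)):
        z=65 if x<65 else 46
        p0=proj(d0,P(x,y,z)).astype(np.float32)
        p1,st,er=cv2.calcOpticalFlowPyrLK(f(d0),f(d1),p0[:,None],None,winSize=(13,13),maxLevel=1)
        up=proj(d0,P(x,y,z+1))[0]-p0[0]
        print(nm,(x,y),p0[0].round(),"flow",(p1[0,0]-p0[0]).round(2),"per mm up",up.round(2),"err",er[0,0].round(1))
E
```

```text
time: 24.68
tool_pos: [473.7, 141.6, 39.2]
tcp_rot: [180.0, -0.1, 101.3]
ft_force: [-1.5, 7.3, 4.9]
finger_gap: 23.1
grip_force: 79.0
scene (-3, -30) [306. 221.] flow [ 3.53 -5.72] per mm up [ 0.01 -0.33] err 37.0
scene (-3, 30) [284. 213.] flow [16.68 -0.45] per mm up [-0.   -0.33] err 38.0
scene (-3, 0) [295. 217.] flow [ 15.87 -11.39] per mm up [ 0.01 -0.33] err 45.8
scene (30, -30) [313. 214.] flow [ 3.76 -4.37] per mm up [ 0.02 -0.33] err 8.1
scene (30, 30) [291. 206.] flow [12.68 -3.93] per mm up [ 0.   -0.33] err 14.6
scene (60, 30) [297. 200.] flow [ 48.33 -11.78] per mm up [ 0.01 -0.32] err 35.9
scene (60, -30) [318. 207.] flow [ 0.59 -0.97] per mm up [ 0.02 -0.33] err 2.7
scene (123, -30) [329. 201.] flow [ 0.4  -0.62] per mm up [ 0.02 -0.31] err 1.1
scene (123, 30) [309. 194.] flow [ 1.1  -1.31] per mm up [ 0.01 -0.31] err 4.9
side (-3, -30) [245. 214.] flow [1.53 1.2 ] per mm up [-0.01 -0.33] err 12.0
side (-3, 30) [264. 210.] flow [-0.25 -0.17] per mm up [-0.01 -0.33] err 0.7
side (-3, 0) [255. 212.] flow [2.56 0.67] per mm up [-0.01 -0.33] err 6.5
side (30, -30) [252. 218.] flow [1.07 0.08] per mm up [-0.01 -0.34] err 9.7
side (30, 30) [270. 213.] flow [-0.02 -0.15] per mm up [-0.01 -0.33] err 1.5
side (60, 30) [276. 217.] flow [0.34 0.27] per mm up [-0.   -0.34] err 4.7
side (60, -30) [258. 222.] flow [ 0.71 -0.02] per mm up [-0.01 -0.34] err 1.1
side (123, -30) [271. 237.] flow [0.73 0.42] per mm up [-0.01 -0.35] err 3.7
side (123, 30) [290. 231.] flow [0.77 0.51] per mm up [-0.   -0.34] err 2.9
```

Run:
```python
from h import *
u=np.array([np.cos(np.radians(-78.7)),np.sin(np.radians(-78.7))]);n=np.array([-u[1],u[0]]);H=np.array([506.2,-22.5])
P=lambda x,y,z:[*(H+u*(x-105)+n*y),z]
g=lambda d:cv2.GaussianBlur(cv2.cvtColor(d["img"],cv2.COLOR_RGB2GRAY),(3,3),0).astype(np.float32)
for nm,k in(("scene","s"),("side","e")):
    d0,d1=load(k+"11"),load(k+"12")
    for lab,X,h in(("block",P(28,0,60),17),("toe-right",P(10,-30,50),9),("toe-left",P(10,30,55),9),("heel",P(115,-20,44),10),("pin",P(105,0,66),9),("base heel",P(126,-36,26),7)):
        c=proj(d0,X)[0].round().astype(int); sl=np.s_[c[1]-h:c[1]+h+1,c[0]-h:c[0]+h+1]
        W=np.eye(2,3,dtype=np.float32)
        try: cc,W=cv2.findTransformECC(g(d0)[sl],g(d1)[sl],W,cv2.MOTION_TRANSLATION,(3,100,1e-5),None,3)
        except cv2.error: cc=-1
        J=np.array([proj(d0,np.array(X)+np.array([*u,0]))[0]-proj(d0,X)[0],proj(d0,np.array(X)+[0,0,1])[0]-proj(d0,X)[0]]).T
        print(nm,lab,c,"cc",round(cc,3),"shift",W[:,2].round(2),"-> slide,lift mm",np.linalg.solve(J,W[:,2]).round(1))
```

```text
scene block [301 212] cc 0.688 shift [ 6.69 -4.13] -> slide,lift mm [34.  -9.6]
scene toe-right [309 223] cc -1 shift [ 19.3 -31. ] -> slide,lift mm [95.4 29.4]
scene toe-left [287 213] cc -1 shift [0. 0.] -> slide,lift mm [-0. -0.]
scene heel [324 202] cc 0.991 shift [ 0.61 -0.93] -> slide,lift mm [3.4 0.8]
scene pin [316 194] cc 0.885 shift [ 0.93 -1.46] -> slide,lift mm [5.  1.5]
scene base heel [331 207] cc 0.965 shift [ 0.06 -0.17] -> slide,lift mm [0.3 0.4]
side block [261 217] cc 0.948 shift [1.33 0.4 ] -> slide,lift mm [6.9 1.2]
side toe-right [248 221] cc 0.969 shift [0.74 0.45] -> slide,lift mm [3.9 0.1]
side toe-left [266 214] cc 0.979 shift [0.52 0.16] -> slide,lift mm [2.7 0.4]
side heel [272 235] cc 0.939 shift [0.69 0.27] -> slide,lift mm [3.3 0.5]
side pin [276 225] cc 0.942 shift [0.76 0.34] -> slide,lift mm [3.6 0.3]
side base heel [270 245] cc 0.98 shift [ 0.2  -0.02] -> slide,lift mm [0.9 0.4]
```

```bash
cat > lift.py <<'E'
from h import *
import sys
from scipy.ndimage import map_coordinates
u=np.array([np.cos(np.radians(-78.7)),np.sin(np.radians(-78.7))]);n=np.array([-u[1],u[0]]);H=np.array([506.2,-22.5])
P=lambda x,y,z:np.array([*(H+u*(x-105)+n*y),z])
g=lambda d:cv2.cvtColor(d["img"],cv2.COLOR_RGB2GRAY).astype(np.float32)
def prof(d,x,y,z,T):
    c=proj(d,P(x,y,z))[0];t=proj(d,P(x+1,y,z))[0]-c;nn=np.array([-t[1],t[0]])/np.hypot(*t)
    q=c+T[:,None]*nn; return map_coordinates(g(d),[q[:,1],q[:,0]],order=1),nn
T=np.arange(-9,9.01,.1)
new=sys.argv[1]
for nm,k in(("scene","s"),("side","e")):
    d0,d1=load(k+"11"),load(k+new)
    for x0 in(0,12,24,36,48,75,85,95,110,118):
        y,z=-32,45
        A=[np.mean([prof(d,x,y,z,T)[0] for x in range(x0,x0+10,2)],0) for d in(d0,d1)]
        A=[np.gradient(a-a.mean()) for a in A]
        core=slice(40,141); S=range(-35,36)
        cc=[np.corrcoef(A[0][core],A[1][40+s:141+s])[0,1] for s in S]; i=int(np.argmax(cc))
        nn=prof(d0,x0,y,z,T)[1]; per=(proj(d0,P(x0,y,z+1))[0]-proj(d0,P(x0,y,z))[0])@nn
        print(nm,x0,"cc",round(max(cc),2),"lift mm",round(S[i]*.1/per,1),"expect/3mm",round(3*(125-x0-5)/130,1))
E
python3 lift.py 12
```

```text
scene 0 cc 0.84 lift mm 2.9 expect/3mm 2.8
scene 12 cc 0.85 lift mm -0.5 expect/3mm 2.5
scene 24 cc 0.92 lift mm 0.5 expect/3mm 2.2
scene 36 cc 0.99 lift mm 1.5 expect/3mm 1.9
scene 48 cc 1.0 lift mm 1.5 expect/3mm 1.7
scene 75 cc 0.98 lift mm -0.0 expect/3mm 1.0
scene 85 cc 0.97 lift mm -0.0 expect/3mm 0.8
scene 95 cc 1.0 lift mm -0.0 expect/3mm 0.6
scene 110 cc 0.99 lift mm -0.5 expect/3mm 0.2
scene 118 cc 0.98 lift mm -1.1 expect/3mm 0.0
side 0 cc 0.99 lift mm 2.2 expect/3mm 2.8
side 12 cc 0.97 lift mm 1.5 expect/3mm 2.5
side 24 cc 0.97 lift mm 2.2 expect/3mm 2.2
side 36 cc 0.98 lift mm 1.1 expect/3mm 1.9
side 48 cc 1.0 lift mm 1.1 expect/3mm 1.7
side 75 cc 0.97 lift mm 1.1 expect/3mm 1.0
side 85 cc 0.97 lift mm 0.7 expect/3mm 0.8
side 95 cc 1.0 lift mm 0.3 expect/3mm 0.6
side 110 cc 0.99 lift mm 0.3 expect/3mm 0.2
side 118 cc 1.0 lift mm -0.0 expect/3mm 0.0
```

Edge shifts in both views follow a tilt of about 2.5 mm at the toe; the plate slid about 3 mm against the pin. I'll push a little further.

```bash
python3 -m handwheel '{"series": [[[-0.1,0,0,0,0,0,0.1],[-0.2,0,0,0,0,0,0.1],[-0.22,0,0,0,0,0,0.1],[-0.22,0,0,0,0,0,0.1],[-0.22,0,0,0,0,0,0.1]]]}'
python3 -c "
from h import *
snap('scene','s13');snap('side','e13')"; python3 lift.py 13 | grep -v ' 1[12]'
```

```text
time: 25.45
tool_pos: [474.1, 139.6, 39.2]
tcp_rot: [180.0, -0.1, 101.3]
ft_force: [-2.1, 8.6, 6.2]
finger_gap: 23.1
grip_force: 79.0
scene 0 cc 0.86 lift mm 3.4 expect/3mm 2.8
scene 24 cc 0.88 lift mm 0.5 expect/3mm 2.2
scene 36 cc 0.98 lift mm 1.5 expect/3mm 1.9
scene 48 cc 1.0 lift mm 2.0 expect/3mm 1.7
scene 75 cc 0.98 lift mm -0.0 expect/3mm 1.0
scene 85 cc 0.96 lift mm -0.0 expect/3mm 0.8
scene 95 cc 0.99 lift mm -0.0 expect/3mm 0.6
side 0 cc 0.96 lift mm 2.6 expect/3mm 2.8
side 24 cc 0.98 lift mm 2.5 expect/3mm 2.2
side 36 cc 0.99 lift mm 1.1 expect/3mm 1.9
side 48 cc 0.99 lift mm 1.1 expect/3mm 1.7
side 75 cc 0.97 lift mm 0.7 expect/3mm 1.0
side 85 cc 0.97 lift mm 0.7 expect/3mm 0.8
side 95 cc 1.0 lift mm 0.3 expect/3mm 0.6
```

Toe lift is now about 3 mm with the forces steady. Handing in.

```bash
python3 -c "
from bench import r
print(r.hand_in())"
```

```text
the job is handed in; nothing more can be done
None
```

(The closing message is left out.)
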